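# Put the recipe book back in the crowded book trough

## Task

Take the tall recipe book off the reading stand and stand it upright in the wooden book trough, in the narrow gap between the two books that lean apart, nudging them gently aside with it until its foot is down on the trough's floor. Set it down rather than drop it, leave the other four books standing in the trough, and do not disturb the mug, the jar or the shakers.

Things in the scene. Friction and masses are not known exactly. Their poses are not given: they have to be found in the camera images.
- book_center (a point): the closed rigid recipe book on the stand, the tallest book: 165 mm tall, 100 wide, 26 thick, about 0.3 kg. Point: its centre. z runs from foot to head (at the start the head leans back 28 degrees from vertical), x through its thickness (out of the front cover, away from the stand), y along its width, spine at -y
- stand: fixed wooden reading stand, 130 mm wide, 100 high. Origin on the table under its middle. The reader sits on its +x side; its back leans 28 degrees from vertical, top towards -x. The book's foot rests on its ledge behind an 8 mm lip (lift the book along its length to clear it); from 88 mm above its foot the book is free on both faces
- trough: fixed open wooden book trough, origin on the table under its middle. Floor 10 mm above the table; inside 140 mm long (its y), 116 wide (its x); end panels 95 high, side rails 26. Books a, b, gap, c, d from -y to +y, sliding freely. The V gap, midway between the centres of b and c, is 5 to 12 mm wide at the foot, about 55 at the top; a few newtons spread it; 30 mm of the row stay free in the end
- book_a_center (a point): hardback in the trough, upright against the -y end panel: 118 mm tall, 98 mm wide, 27 mm thick. The point is its centre; z up the book, y through its thickness (along the row), x along its width
- book_b_center (a point): hardback in the trough, leaning about 11 to 13 degrees back on book a: 114 mm tall, 96 mm wide, 15 mm thick. The point is its centre; z up the book, y through its thickness (along the row), x along its width
- book_c_center (a point): hardback in the trough, leaning about 11 to 13 degrees back on book d: 116 mm tall, 98 mm wide, 16 mm thick. The point is its centre; z up the book, y through its thickness (along the row), x along its width
- book_d_center (a point): hardback in the trough, upright against the +y end panel: 120 mm tall, 94 mm wide, 25 mm thick. The point is its centre; z up the book, y through its thickness (along the row), x along its width
- mug: bystander: mug 90 mm high, 76 mm across, with a handle, near the stand; origin at its underside
- vitamins: bystander: closed round jar 100 mm high, 56 mm across, near the trough; origin at its underside
- salt: bystander: shaker 78 mm high, 40 mm across; origin at its underside
- pepper: bystander: shaker 78 mm high, 40 mm across; origin at its underside
Not all that is in view belongs to the job. Leave any turquoise or yellow look-alike of the part that bears book_center alone. Leave any orange look-alike of the trough alone.

How it is judged:
On the way, in this order (a step that is already met when the one before it is completed fails the run):
1. the tall book is lifted clear of the stand, held by the gripper (distance of book_center from where it was at the start of the episode above 0.05 m and contact force between book and stand below 0.1 N and contact force between the fingers and book above 1 N), for 0.2 s.
2. the tall book is lowered between the two leaning books, held by the gripper until its foot is within about 12 mm of the floor (z of book_center in the frame of trough below 0.105 m and y of book_center in the frame of book_b_center above 0.01 m and y of book_center in the frame of book_c_center below -0.01 m and x of book_center in the frame of trough between -0.03 and 0.03 m and contact force between the fingers and book above 1 N), for 0.1 s.
At the end, for the whole second after the job is handed in: the tall book stands on the trough's floor (its centre 85 to 99 mm above the table, within 20 mm of the trough's centre line, within 10 degrees of upright) between books b and c, at rest; the four other books still stand in the trough, each within 17 degrees of upright (z of book_center in the frame of trough between 0.085 and 0.099 m and x of book_center in the frame of trough between -0.02 and 0.02 m and angle between book_center's own z axis and vertical below 0.18 rad and y of book_center in the frame of book_b_center above 0.012 m and y of book_center in the frame of book_c_center below -0.012 m and linear speed of book below 0.02 m/s and angle between each of book_a_center, book_b_center, book_c_center, book_d_center's own z axis and vertical below 0.3 rad and z of book_a_center in the frame of trough between 0.055 and 0.085 m and y of book_a_center in the frame of trough between -0.08 and 0.08 m and z of book_b_center in the frame of trough between 0.055 and 0.085 m and y of book_b_center in the frame of trough between -0.08 and 0.08 m and z of book_c_center in the frame of trough between 0.055 and 0.085 m and y of book_c_center in the frame of trough between -0.08 and 0.08 m and z of book_d_center in the frame of trough between 0.055 and 0.085 m and y of book_d_center in the frame of trough between -0.08 and 0.08 m); the robot touches nothing.
It fails at once if the tall book is pressed against another book with more than 25 N (contact force between book and book_a above 25 N or contact force between book and book_b above 25 N or contact force between book and book_c above 25 N or contact force between book and book_d above 25 N).
It fails at once if the tall book is rammed or dropped on the trough with more than 35 N (contact force between book and trough above 35 N).
It fails at once if one of the four books in the trough is lifted out of the row or tipped over (height (world z) of any of book_a_center, book_b_center, book_c_center, book_d_center above 0.1 m or angle between any of book_a_center, book_b_center, book_c_center, book_d_center's own z axis and vertical above 0.6 rad).
It fails at once if the mug, the jar or a shaker is moved by more than 30 mm (distance of any of mug, vitamins, salt, pepper from where it was at the start of the episode above 0.03 m).
It also fails if it takes over 43 s, if anything falls off the work surface, if the arm or the gripper's body presses on something with over 40 N, if the wrist force passes 120 N, or if a joint passes its speed limit or range.

## Robot

A 6-joint arm with a two-finger parallel gripper is mounted at the origin on the work surface. World frame = base frame: x ahead of the robot, y to its left, z up, the work surface at z = 0. Lengths are in m, angles in rad, forces in N, time in s.
With the tool pointing down it reaches from about 0.275 to 0.75 m from the base axis. Payload 10.2 kg.
Tool frame: the origin (TCP) lies midway between the tips of the shut fingers; the grasp point (between the pads) lies 19 mm behind it (env.hold_point_z is the distance from the TCP to the grasp point, in m); z points along the fingers, y is the line along which they close (so a half turn about z gives the same grasp; the last joint's range is limited). The gripper opens to 85 mm and grips with 20 to 120 N. Pads are 22 mm wide; open, the fingers measure 114 mm over their backs; the gripper's body (76 mm by 85 mm) begins 54 mm behind the grasp point. The pads swing forward as they close: fully open they stand 13 mm farther back than shut.
Start: joints at [1.031, 0.313, 1.498, -0, 1.331, -0.223], TCP at [0.164, 0.499, 0.231] pointing down, gripper open.
Joint ranges: [-2.94, 2.94], [-0.97, 2.17], [0.19, 2.56], [-1.23, 4.37], [0.02, 3.11], [-2.88, 2.88]. Speed limits (rad/s): [2.39, 2.39, 3.01, 3.14, 3.14, 3.14].

## Interface

Orientations are given as a unit quaternion [x, y, z, w].
In Python, from bench import env, kinematics, monitor, eyes, job gives the robot as it stands. The module is installed in compiled form; this text tells all that it offers. Calls block until the motion is done:
- env.reach(position, orientation): joint-space move of the TCP to a pose.
- env.movel(position, velocity=0.15, frame=None, guard=None): straight line of the TCP; frame=None keeps the orientation; velocity is the mean speed in m/s. With guard (N) it stops when the force on the tool has changed by that much, and returns True; else False.
- env.set_joints(angles): joint-space move.
- env.release() and env.close_gripper(effort=None): open the fingers fully, or close them until they stop; effort is the grip in N (None keeps the last).
- env.hold(seconds).
- kinematics.ik(position, orientation): joint angles nearest the present ones, or None.
- monitor.sense(): the state.
- eyes.grab_frame(name): name is "scene" or "side" or "wrist"; returns a dict with "frame" (384x512x3 uint8, red, green, blue), "mtx" (3x3 intrinsics, pixels), "view" (4x4, takes a point from world to camera coordinates). Camera axes: x right, y down, z forward; pixel columns grow to the right and rows downward; lengths in m; the calibration is good to about 2 mm. A picture is of the moment at which its call begins. There is no depth.
A pose or a line that the arm cannot do raises env.MotionError and nothing moves.
- job.hand_in(): hands the job in; it is judged then, once.
The state is a dict: "clock": time; "joints": joint angles; "qvel": joint speeds; "joint_efforts": joint torques, N m; "position": TCP position; "ee_rot": TCP orientation; "contact_force": force on the tool from outside, world axes, zero at the start; "ft_torque": the same for the moment, N m; "finger_gap": opening from 0.0 (shut) to 1.0 (fully open); "gripper_force": force on a finger pad.
Only numpy, scipy, OpenCV 4.12 (cv2) and the standard library are available. Lean on these libraries where they do the work, as an engineer would, in place of code of your own. Each camera call takes 0.05 s, during which the arm holds its last target. There are 200 camera calls.

## Working session

There is one attempt and no reset: what is moved stays moved. The work goes in short steps, each a Python script; the robot and the scene stay as the last script left them, time stands still between calls to the robot, and variables do not carry over. Pictures are saved under pics/ and viewed, at most 10 in all, crops included, and the job is handed in when it is done.

```bash
mkdir -p pics; ls
python3 - <<'E'
from bench import env,monitor,eyes
import cv2,numpy as np
for n in ["scene","side","wrist"]:
    f=eyes.grab_frame(n); cv2.imwrite(f"pics/{n}0.png",cv2.resize(f["frame"][:,:,::-1],(800,600),interpolation=cv2.INTER_CUBIC))
    np.savez(f"{n}0.npz",**f)
    V=f["view"]; print(n,f["mtx"].tolist(),"pos",(-V[:3,:3].T@V[:3,3]).round(3),"fwd",V[2,:3].round(3))
s=monitor.sense(); print(s["clock"],s["ee_rot"],s["finger_gap"],env.hold_point_z)
E
```

```text
pics
scene [[366.1468725217839, 0.0, 247.1327150870721], [0.0, 366.1468725217839, 187.85389856430453], [0.0, 0.0, 1.0]] pos [1.33  0.035 0.875] fwd [-0.697 -0.161 -0.699]
side [[429.39428569051944, 0.0, 258.1451004079978], [0.0, 429.39428569051944, 195.03762698798525], [0.0, 0.0, 1.0]] pos [0.363 0.606 0.937] fwd [ 0.164 -0.659 -0.734]
wrist [[305.16331309138116, 0.0, 255.5128205105769], [0.0, 305.16331309138116, 196.90592936798043], [0.0, 0.0, 1.0]] pos [0.092 0.523 0.374] fwd [ 0.279 -0.092 -0.956]
0.15 [ 1.57757806e-01  9.87477710e-01 -4.66091876e-04 -1.73678152e-04] 1.0006048780334498 0.0187
```

View pics/scene0.png

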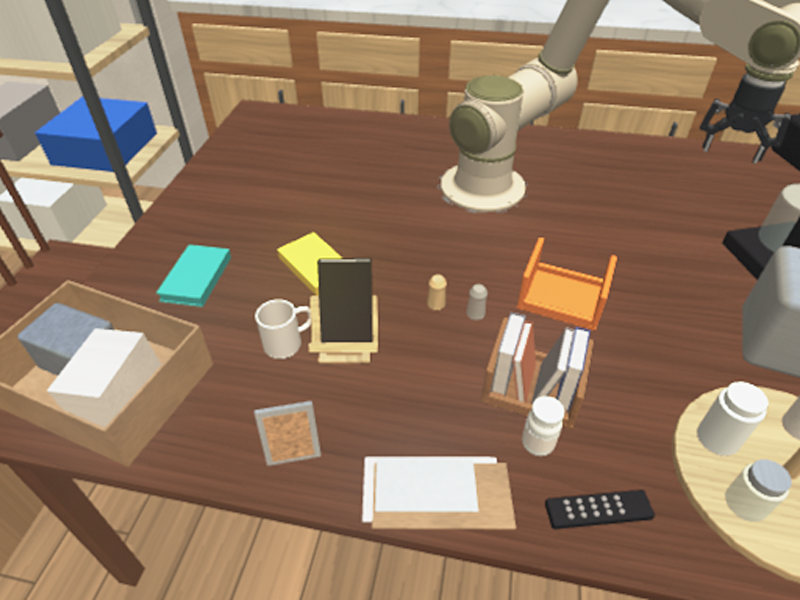

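View pics/side0.png

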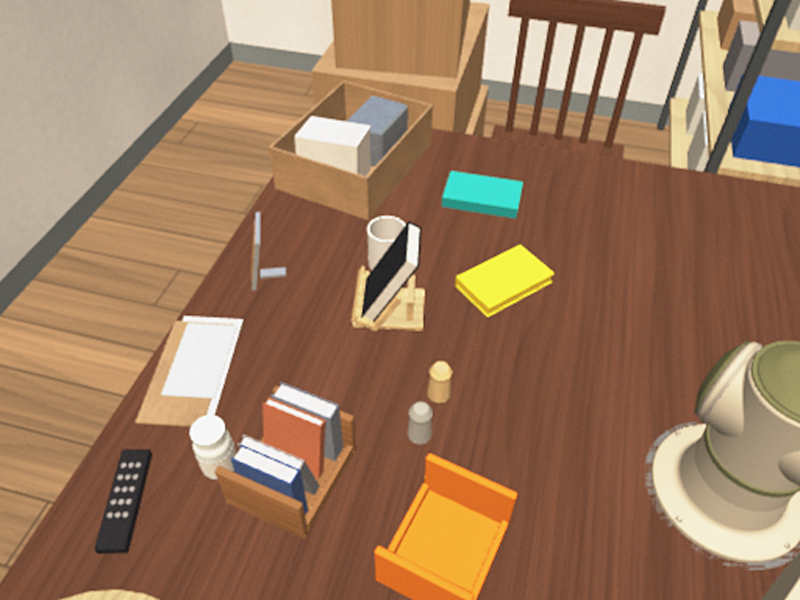

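The scene view shows the tall black book on the wooden stand at (345,302), or (392,272) in side. The turquoise (195,273) and yellow (310,260) books lie flat and are look-alikes. The brown trough with four books is at (540,365), or (290,455) in side; the orange one at (568,285) is empty and is a look-alike. Next I'll check enlarged crops.

Run:
```python
import cv2,numpy as np
def crop(n,x,y,w,h):
    im=np.load(f"{n}0.npz")["frame"][:,:,::-1]
    c=cv2.resize(im[y:y+h,x:x+w],(400,600),interpolation=cv2.INTER_CUBIC)
    s=400/w
    for k in range(0,w,10): cv2.putText(c,str(x+k),(int(k*s),10),0,.35,(0,255,0),1); cv2.line(c,(int(k*s),12),(int(k*s),18),(0,255,0),1)
    for k in range(10,h,10): cv2.putText(c,str(y+k),(0,int(k*s)),0,.35,(0,255,0),1)
    return c
cv2.imwrite("pics/stand_c.png",np.hstack([crop("scene",190,157,56,84),crop("side",222,136,56,84)]))
cv2.imwrite("pics/trough_c.png",np.hstack([crop("scene",305,180,80,120),crop("side",137,232,92,138)]))
```

```text
(no output)
```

View pics/stand_c.png

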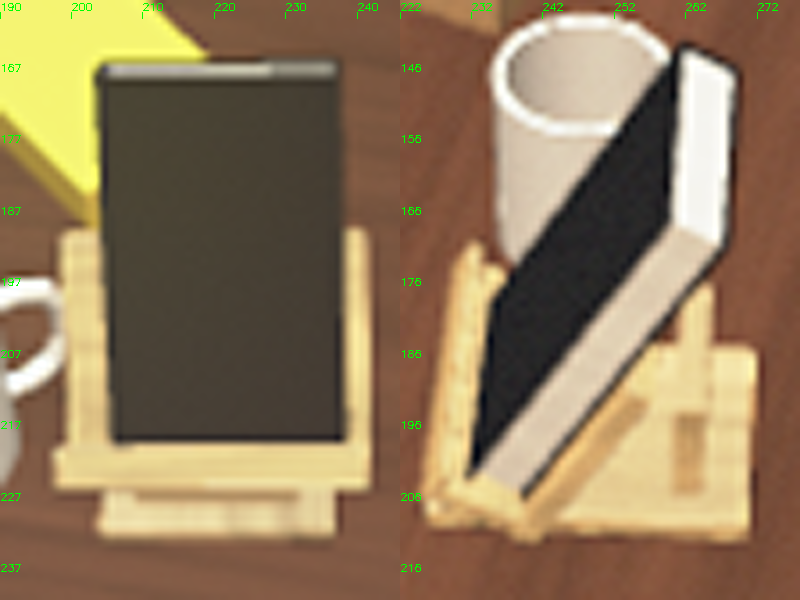

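View pics/trough_c.png

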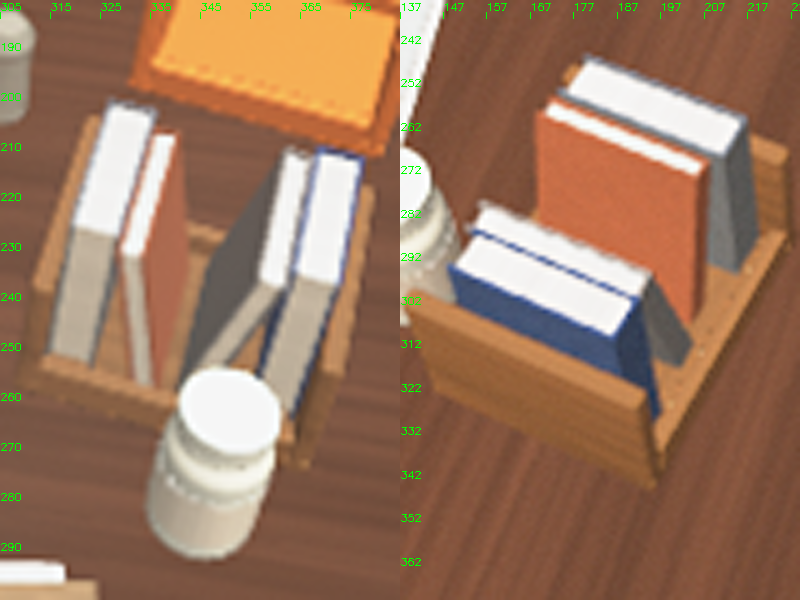

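The crops confirm the choice. The black book's cover corners in scene run from (204,168) to (237,168), with the pages at +y in side. The trough holds a (grey), b (red, leaning -y), c (dark grey, leaning +y) and d (blue). I'll fit poses from both views.

```bash
cat > fit.py <<'E'
import numpy as np
from scipy.optimize import least_squares
from scipy.spatial.transform import Rotation as R
C={n:np.load(f"{n}0.npz") for n in("scene","side")}
def proj(n,P):
    q=C[n]["view"][:3,:3]@P+C[n]["view"][:3,3]; q=C[n]["mtx"]@q; return q[:2]/q[2]
px=lambda n,k,o,s,p:np.array([o[0]+(p[0]-(400 if n=="side" else 0))/s-.5+.0,o[1]+p[1]/s-.5])
# ---- book
S=7.143
bo=[("scene",(1,-1,1),(98,78)),("scene",(1,1,1),(338,77)),("scene",(-1,-1,1),(104,63)),("scene",(-1,1,1),(335,63)),
("side",(1,-1,1),(680,45)),("side",(1,1,1),(672,222)),("side",(-1,-1,1),(735,70)),("side",(-1,1,1),(722,243)),("side",(1,1,-1),(472,475)),("side",(-1,1,-1),(522,495))]
O={"scene":(190,157),"side":(222,136)}
h=np.array([26,100,165])/2e3
def res(v):
    M=R.from_euler("ZY",[v[3],-np.radians(28)]).as_matrix()
    return np.concatenate([proj(n,v[:3]+M@(h*c))-px(n,0,O[n],S,p) for n,c,p in bo])
s=least_squares(res,[.6,-.2,.12,0],loss="soft_l1"); print("book",s.x.round(4),"px rms",np.sqrt((res(s.x)**2).mean()).round(2)); print(res(s.x).reshape(-1,2).round(1).tolist())
book=s.x
# triangulated head height check
# ---- trough
O2={"scene":(305,180),"side":(137,232)}; S2={"scene":5,"side":4.348}
# (view, book, x sign, y sign of top corner, pixel)
tp=[("scene","a",1,-1,(77,228)),("scene","a",1,1,(122,232)),("scene","a",-1,-1,(110,105)),("scene","a",-1,1,(155,110)),
("scene","d",1,-1,(300,280)),("scene","d",1,1,(342,285)),("scene","d",-1,-1,(320,152)),("scene","d",-1,1,(362,158)),
("side","a",1,-1,(587,57)),("side","a",-1,-1,(747,118)),("side","a",-1,1,(727,152)),("side","a",1,1,(565,92)),
("side","d",1,1,(452,265)),("side","d",-1,1,(617,333)),("side","d",1,-1,(475,232)),("side","d",-1,-1,(637,297)),
("scene","b",1,-1,(122,250)),("scene","b",1,1,(140,253)),("scene","b",-1,-1,(157,135)),("scene","b",-1,1,(176,138)),
("side","b",1,1,(540,112)),("side","b",-1,1,(700,172)),("side","b",-1,-1,(708,160)),
("scene","c",1,-1,(262,280)),("scene","c",1,1,(285,283)),("scene","c",-1,-1,(288,150)),
("side","c",1,-1,(482,205)),("side","c",-1,-1,(650,272))]
dim={"a":(98,27,118),"b":(96,15,114),"c":(98,16,116),"d":(94,25,120)}
def pts(v):
    T=R.from_euler("z",v[2]).as_matrix(); o=np.array([v[0],v[1],0]); out=[]
    for n,b,sx,sy,p in tp:
        w,t,H=np.array(dim[b])/1e3
        if b=="a": yc,dx,tl=-.07+t/2+v[12],v[3],0
        if b=="d": yc,dx,tl=.07-t/2-v[12],v[4],0
        if b=="b": yc,dx,tl=v[5],v[6],v[7]
        if b=="c": yc,dx,tl=v[8],v[9],-v[10]
        # centre at yc; tilt tl>0 : head towards -y
        Rt=R.from_euler("x",tl).as_matrix()
        zc=.010+H/2*np.cos(tl)+t/2*abs(np.sin(tl))
        out.append((n,o+T@(np.array([dx,yc,zc+v[11]])+Rt@np.array([sx*w/2,sy*t/2,H/2])),p))
    return out
def rt(v):
    r=np.concatenate([proj(n,P)-px(n,0,O2[n],S2[n],p) for n,P,p in pts(v)])
    return r
def rt2(v): return np.concatenate([rt(v),np.array(v[[3,4,6,9]])/.006,(v[[7,10]]-.21)/.03,[v[12]/.001]])
s=least_squares(rt2,[.65,.1,0,0,0,-.03,0,.2,.03,0,.2,0,0],loss="soft_l1"); v=s.x
print("trough",v.round(4),"rms",np.sqrt((rt(v)**2).mean()).round(2)); print(rt(v).reshape(-1,2).round(1).tolist())
T=R.from_euler("z",v[2]).as_matrix(); print("gap",(np.array([v[0],v[1],0])+T@[0,(v[5]+v[8])/2,0]).round(4))
E
python3 fit.py
```

```text
book [ 0.5942 -0.2163  0.0998  0.2002] px rms 0.66
[[-1.1, -0.2], [-0.2, -0.2], [-0.8, -0.1], [0.6, -0.3], [0.0, -0.5], [-1.0, -0.1], [0.6, -0.2], [0.7, 0.8], [-1.3, 0.6], [-0.1, 1.1]]
trough [ 6.441e-01  1.530e-01 -1.455e-01 -1.800e-03 -3.400e-03 -2.420e-02
  5.500e-03  2.123e-01  2.570e-02  6.000e-04  2.091e-01 -2.200e-03
  2.000e-04] rms 0.9
[[-1.5, -0.9], [-0.3, 1.0], [-0.4, -1.5], [0.1, -0.1], [-1.6, -1.2], [0.0, 0.4], [-0.8, -1.1], [0.2, -0.0], [-0.3, -0.3], [0.7, -0.0], [-0.3, 1.4], [-1.3, 0.4], [-1.7, 1.0], [-0.6, 1.7], [-0.5, -0.9], [0.7, 0.0], [-1.4, 0.6], [0.7, 0.8], [-1.5, -1.6], [0.2, -1.6], [-0.9, 0.4], [-0.2, 1.3], [1.1, -0.3], [-0.4, -0.2], [0.9, 1.6], [-0.3, -0.8], [-0.4, -0.4], [0.5, 0.4]]
gap [0.6442 0.1537 0.    ]
```

```bash
cat > util.py <<'E'
import numpy as np
from scipy.spatial.transform import Rotation as R
from bench import env,kinematics,monitor,eyes
bc=np.array([.5942,-.2163,.0998]); byaw=.2002
BM=R.from_euler("ZY",[byaw,-np.radians(28)]).as_matrix()
gap=np.array([.6442,.1537,0]); tyaw=-.1455
TM=R.from_euler("z",tyaw).as_matrix()
def quat(y,z):
    return R.from_matrix(np.column_stack([np.cross(y,z),y,z])).as_quat()
OFF=.0448
E
python3 - <<'E'
from util import *
for s in(1,-1):
    q=quat(s*BM[:,0],-BM[:,2])
    for d in(.1,0): print(s,d,np.round(kinematics.ik(bc+BM[:,2]*(OFF+d),q),2))
    for t in(1,-1):
        q2=quat(t*TM[:,1],np.array([0,0,-1.]))
        for z in(.31,.1373): 
            j=kinematics.ik(gap+[0,0,z],q2); print(" t",t,z,None if j is None else np.round(j,2))
E
```

```text
1 0.1 [-0.8   0.25  1.67  0.49  1.   -1.22]
1 0 [-0.72  0.43  1.68  0.55  0.8  -1.26]
 t 1 0.31 [ 0.06  0.61  0.85 -0.    1.68 -1.37]
 t 1 0.1373 [ 0.06  0.69  1.16 -0.    1.29 -1.37]
 t -1 0.31 [ 0.06  0.61  0.85 -0.    1.68  1.77]
 t -1 0.1373 [ 0.06  0.69  1.16 -0.    1.29  1.77]
-1 0.1 [-0.8   0.25  1.67  0.49  1.    1.92]
-1 0 [-0.72  0.43  1.68  0.55  0.8   1.88]
 t 1 0.31 [ 0.06  0.61  0.85 -0.    1.68 -1.37]
 t 1 0.1373 [ 0.06  0.69  1.16 -0.    1.29 -1.37]
 t -1 0.31 [ 0.06  0.61  0.85 -0.    1.68  1.77]
 t -1 0.1373 [ 0.06  0.69  1.16 -0.    1.29  1.77]
```

Run:
```python
from util import *
import cv2
def g(n):
    f=eyes.grab_frame("wrist"); np.savez(n+".npz",**f); cv2.imwrite(f"pics/{n}.png",cv2.resize(f["frame"][:,:,::-1],(800,600),interpolation=cv2.INTER_CUBIC))
env.reach(gap+[0,0,.31],quat(TM[:,1],np.array([0,0,-1.]))); g("w_trough"); print(monitor.sense()["clock"])
env.reach(bc+BM[:,2]*(OFF+.1),quat(BM[:,0],-BM[:,2])); g("w_book"); s=monitor.sense(); print(s["clock"],s["position"])
```

```text
2.3417
3.925 [ 0.52823321 -0.22916624  0.22792232]
```

View pics/w_trough.png

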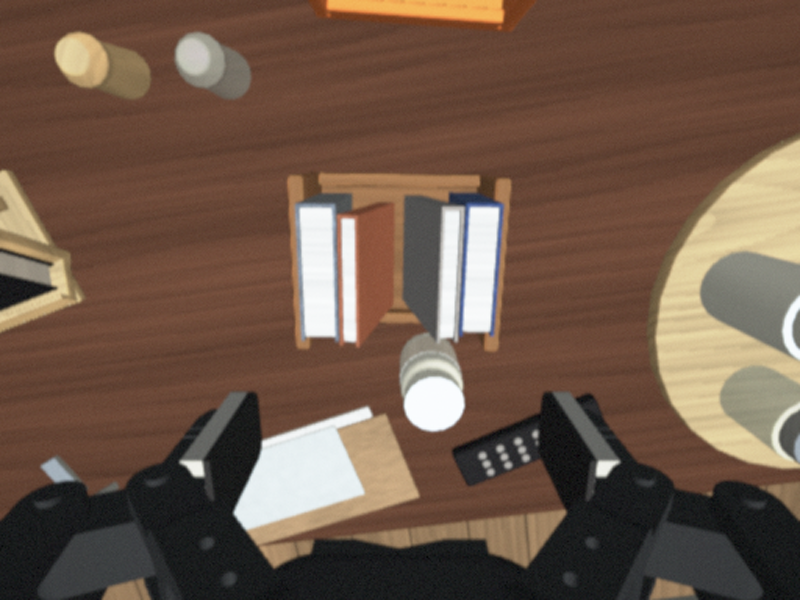

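View pics/w_book.png

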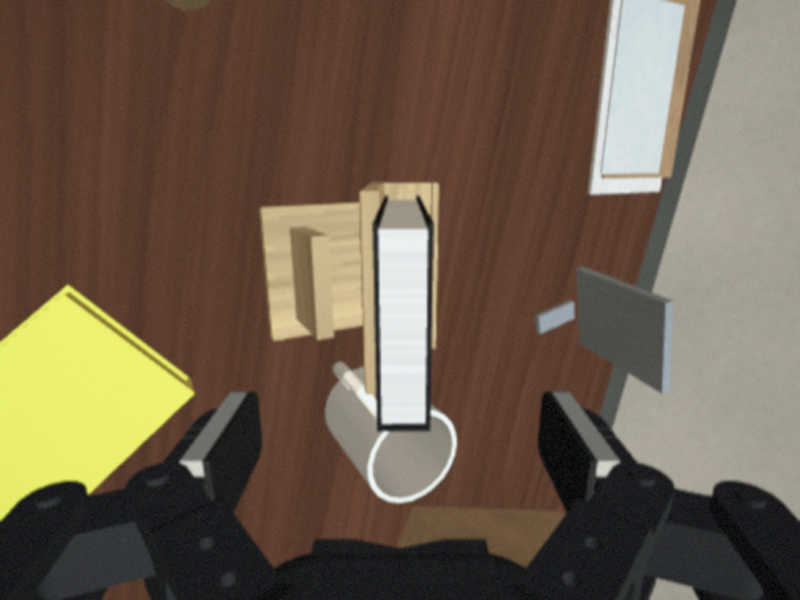

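The trough view shows four books with the V gap centred near (399,270). The book view shows the head face from (375,222) to (432,430), centred on the fingers. I'll check my poses against these pixels.

Run:
```python
from util import *
from scipy.optimize import least_squares
def P(f,X):
    q=f["mtx"]@(f["view"][:3,:3]@X+f["view"][:3,3]); return (q[:2]/q[2]+.5)*1.5625
f=dict(np.load("w_book.npz")); 
ob=[((-1,1),(375,222)),((1,1),(432,222)),((-1,-1),(376,430)),((1,-1),(431,430))]
def r(v): return np.concatenate([P(f,bc+BM@(np.array([v[0],v[1],v[2]])+R.from_euler("z",v[3]).as_matrix()@[.013*c[0],.05*c[1],.0825]))-np.array(p) for c,p in ob])
print("book resid0",r(np.zeros(4)).round(1)); s=least_squares(r,np.zeros(4),x_scale=.01); print("book correction (book axes, yaw)",s.x.round(4),r(s.x).round(1))
f=dict(np.load("w_trough.npz"))
ot=[("a",-1,-1,(298,205)),("a",-1,1,(335,205)),("a",1,-1,(305,337)),("a",1,1,(338,339)),("d",-1,-1,(466,204)),("d",-1,1,(501,205)),("d",1,-1,(462,332)),("d",1,1,(494,333))]
dim={"a":(.098,.027,.128),"d":(.094,.025,.130)}
def rt(v):
    M=R.from_euler("z",tyaw+v[2]).as_matrix(); out=[]
    for b,sx,sy,p in ot:
        w,t,h=dim[b]; yc=(-.07+t/2) if b=="a" else .07-t/2
        out.append(P(f,np.array([.6441+v[0],.153+v[1],0])+M@[v[3 if b=="a" else 4]+sx*w/2,yc+sy*t/2,h])-np.array(p))
    return np.concatenate(out)
reg=lambda v:np.concatenate([rt(v),v[3:]/.002])
print("tr resid0",rt(np.array([0,0,0,-.0018,-.0034])).round(1)); s=least_squares(reg,np.zeros(5),x_scale=.01); v=s.x; print("trough corr world,yaw",v.round(4),rt(v).round(1))
# V faces: tops of b (+y edge, near px 356,280), c (-y edge 439,275) in trough y at z .124
M=R.from_euler("z",tyaw+v[2]).as_matrix(); o=np.array([.6441+v[0],.153+v[1],0])
for u,z in(((348,280),.125),((451,272),.128)):
    d=f["view"][:3,:3].T@np.linalg.inv(f["mtx"])@[u[0]/1.5625-.5,u[1]/1.5625-.5,1]; c=-f["view"][:3,:3].T@f["view"][:3,3]
    X=c+d*(z-c[2])/d[2]; print("book top centre in trough",(M.T@(X-o)).round(4))
```

```text
book resid0 [-7.6  3.6 -3.7  3.7 -4.7  1.7 -6.5  1.8]
book correction (book axes, yaw) [0.0026 0.0015 0.0007 0.0034] [-2.1  0.3  2.1  0.2  0.7 -0.2 -0.8 -0.3]
tr resid0 [-6.4 -4.4 -2.9 -4.4 -4.6  1.4 -0.4 -0.6 -1.5 -2.4  1.2 -3.4 -2.8  2.8
 -0.2  1.9]
trough corr world,yaw [-0.0014  0.0017 -0.002   0.0015 -0.0015] [-3.9 -2.1 -0.4 -1.9 -2.5  3.4  1.6  1.5  0.9 -1.7  3.5 -2.6 -0.9  3.4
  1.7  2.5]
book top centre in trough [ 0.0059 -0.0359  0.125 ]
book top centre in trough [-0.0007  0.0363  0.128 ]
```

```bash
sed -i 's/^bc=.*/bc=np.array([.5942,-.2163,.0998]); byaw=.2032/; s/^gap=.*/gap=np.array([.6427,.1547,0]); tyaw=-.1475/; $a bc=bc+BM@[.002,.0015,.0005]' util.py
python3 - <<'E'
from util import *
import cv2
q=quat(BM[:,0],-BM[:,2])
env.reach(bc+BM[:,2]*(OFF+.1),q)
print("guard",env.movel(bc+BM[:,2]*OFF,velocity=.1,guard=8))
s=monitor.sense(); print(s["clock"],s["position"]-bc-BM[:,2]*OFF,s["contact_force"])
env.close_gripper(50)
s=monitor.sense(); print(s["clock"],s["finger_gap"],s["gripper_force"],s["contact_force"])
env.movel(bc+BM[:,2]*(OFF+.03),velocity=.06)
env.movel(bc+BM[:,2]*(OFF+.03)+BM[:,2]*.1+[0,0,.0],velocity=.15)
s=monitor.sense(); print(s["clock"],s["finger_gap"],s["gripper_force"],s["contact_force"],s["position"])
for n in("wrist","scene"):
    f=eyes.grab_frame(n); np.savez(n+"1.npz",**f)
cv2.imwrite("pics/lift.png",np.hstack([cv2.resize(np.load(n+"1.npz")["frame"][:,:,::-1],(400,300)) for n in("wrist","scene")]))
E
```

```text
guard False
5.325 [ 7.89272772e-05 -2.70505404e-04  6.47718265e-04] [-0.46759306 -0.30845462 -0.73398347]
5.9 0.2981631011321392 50.06476879119873 [0.66084012 0.25934945 2.208745  ]
7.3667 0.3004408409825837 50.52029371261597 [ 0.16743288  0.9733416  -3.52072628] [ 0.51481173 -0.23074175  0.25405754]
```

View pics/lift.png

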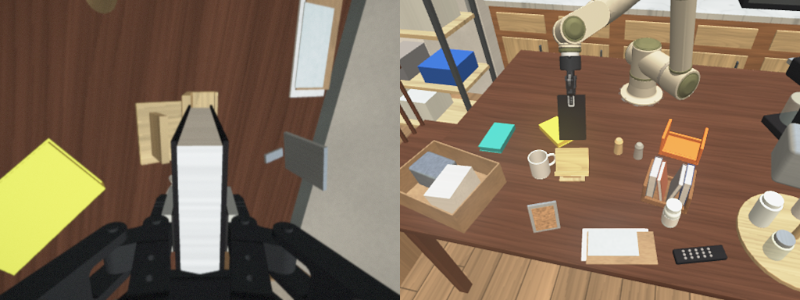

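The wrist and scene views show the book gripped squarely, clear of the stand, with the mug untouched. I'll carry it over the gap and look.

Run:
```python
from util import *
import cv2
q2=quat(TM[:,1],np.array([0,0,-1.]))
p=np.array(monitor.sense()["position"])
env.reach([p[0]+.02,p[1]+.05,.33],q2)
env.reach(gap+[0,0,.315],q2); env.hold(.3)
s=monitor.sense(); print(s["clock"],s["position"],s["finger_gap"],s["contact_force"])
for n in("side","scene"):
    f=eyes.grab_frame(n); np.savez(n+"2.npz",**f)
c=lambda n,x,y:cv2.resize(np.load(n+"2.npz")["frame"][y:y+210,x:x+140][:,:,::-1],(400,600),interpolation=cv2.INTER_CUBIC)
cv2.imwrite("pics/over.png",np.hstack([c("scene",270,90),c("side",110,150)]))
```

```text
9.8333 [0.64279046 0.15402718 0.31513909] 0.3003518205142121 [ 0.40476957 -0.25279334 -3.1921318 ]
```

View pics/over.png

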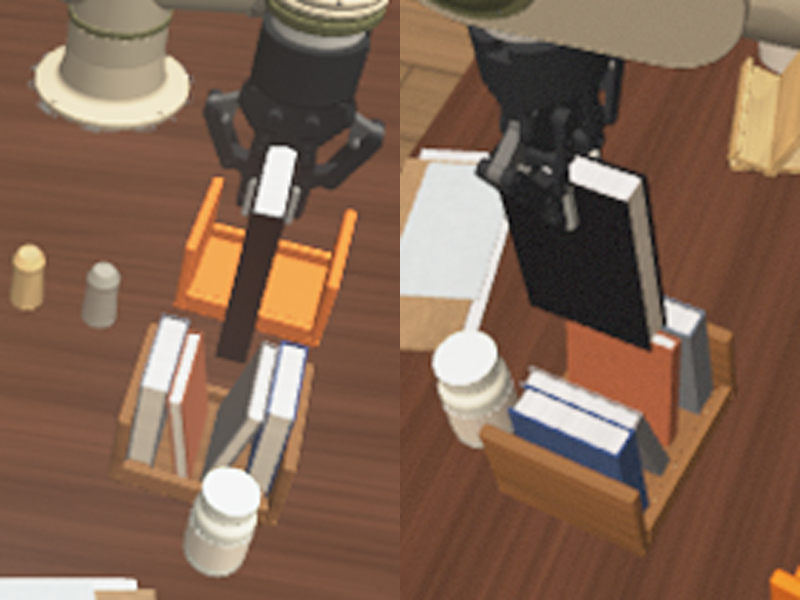

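Run:
```python
from util import *
p=np.array(monitor.sense()["position"]); c=p-[0,0,.0448]
for n,o,L in(("scene",(270,90),[((1,-1,-1),(218,357)),((1,1,-1),(245,360)),((1,1,1),(285,214))]),("side",(110,150),[((1,1,-1),(130,303)),((-1,1,-1),(250,345)),((-1,1,1),(227,207)),((-1,-1,1),(247,176))])):
    f=np.load(n+"2.npz")
    for k,u in L:
        X=c+TM@(np.array(k)*[.05,.013,.0825]); q=f["mtx"]@(f["view"][:3,:3]@X+f["view"][:3,3])
        print(n,k,(q[:2]/q[2]+.5-np.array([o[0]+u[0]/2.857,o[1]+u[1]/2.857])).round(1))
```

```text
scene (1, -1, -1) [-1.4  0.1]
scene (1, 1, -1) [-0.3  1.7]
scene (1, 1, 1) [0.3 2.3]
side (1, 1, -1) [-0.3  0.7]
side (-1, 1, -1) [-0.2  2.6]
side (-1, 1, 1) [-0.6 -0.6]
side (-1, -1, 1) [-0.3 -0. ]
```

Held book matches the prediction within about 2 px, so it is upright over the gap. Lowering with guards.

Run:
```python
from util import *
import cv2
g=gap.copy()
env.movel(g+[0,0,.20],velocity=.1,guard=10)
for z in(.19,.18,.17,.16,.152,.147,.144,.142,.140):
    hit=env.movel(g+[0,0,z],velocity=.03,guard=12)
    s=monitor.sense(); print(z,hit,round(s["clock"],2),s["position"].round(4) if hasattr(s["position"],"round") else s["position"],np.round(s["contact_force"],1),np.round(s["ft_torque"],2),round(s["finger_gap"],3))
    if hit: break
for n in("side","scene"):
    f=eyes.grab_frame(n); np.savez(n+"3.npz",**f)
c=lambda n,x,y:cv2.resize(np.load(n+"3.npz")["frame"][y:y+210,x:x+140][:,:,::-1],(400,600),interpolation=cv2.INTER_CUBIC)
cv2.imwrite("pics/down.png",np.hstack([c("scene",270,90),c("side",110,150)]))
```

```text
0.19 False 11.72 [0.6427 0.1547 0.1899] [ 0.6  0.7 -4.2] [-0.03  0.01 -0.02] 0.299
0.18 False 12.2 [0.6426 0.1546 0.1798] [ 0.5 -1.5 -5. ] [-0.28  0.13 -0.04] 0.299
0.17 False 12.68 [0.6426 0.1548 0.1697] [ 0.6  0.3 -3.6] [0.11 0.03 0.01] 0.299
0.16 False 13.17 [0.6426 0.1547 0.1597] [-0.4 -0.7 -4.1] [-0.04 -0.01 -0.01] 0.296
0.152 False 13.58 [0.6426 0.1547 0.1517] [-0.3 -0.2 -4.8] [ 0.02  0.02 -0.02] 0.3
0.147 False 13.9 [0.6426 0.1547 0.1467] [ 0.3  0.4 -4.1] [0.02 0.04 0.04] 0.3
0.144 False 14.15 [0.6426 0.1547 0.1438] [-0.   0.  -3.3] [-0.05  0.02  0.04] 0.3
0.142 False 14.4 [0.6426 0.1547 0.1418] [ 0.  -0.5 -4.6] [-0.08  0.01  0.04] 0.297
0.14 False 14.65 [0.6426 0.1547 0.1398] [ 0.  -0.6 -3.2] [ 0.03 -0.02 -0.  ] 0.299
```

View pics/down.png

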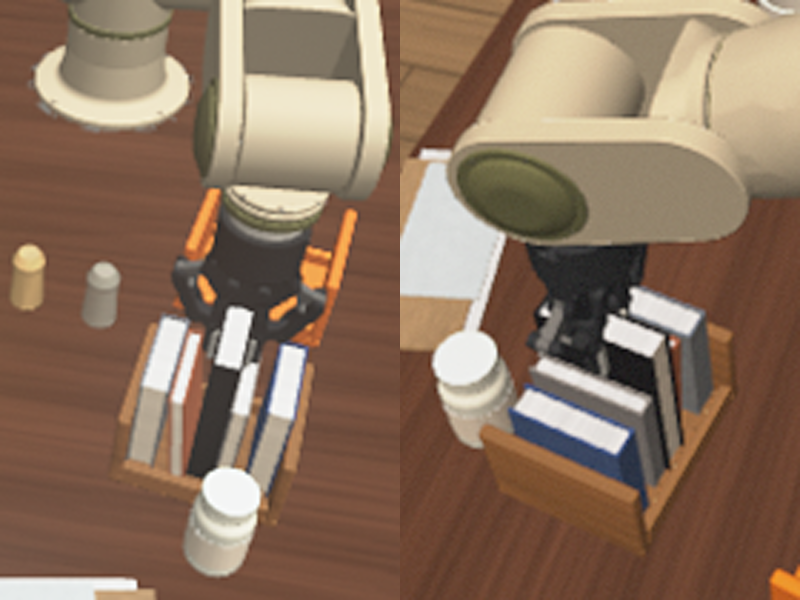

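The scene and side views show the book down between b (red) and c (grey), both now near upright, with the jar untouched. Next: touch down on the floor.

Run:
```python
from util import *
hit=env.movel(gap+[0,0,.130],velocity=.01,guard=5)
s=monitor.sense(); print(hit,round(s["clock"],2),np.round(s["position"],4),np.round(s["contact_force"],1),np.round(s["ft_torque"],2))
```

```text
True 15.31 [0.6426 0.1548 0.1358] [-1.4  0.9  6.5] [-0.    0.03  0.03]
```

Run:
```python
from util import *
import cv2
env.release(); env.hold(.2)
s=monitor.sense(); print(round(s["clock"],2),s["finger_gap"],np.round(s["contact_force"],1))
env.movel(gap+[0,0,.20],velocity=.06,guard=8)
env.movel(gap+[-.03,0,.34],velocity=.15)
env.hold(.3); s=monitor.sense(); print(round(s["clock"],2),np.round(s["position"],3),np.round(s["contact_force"],1))
for n in("side","scene","wrist"):
    f=eyes.grab_frame(n); np.savez(n+"4.npz",**f)
c=lambda n,x,y:cv2.resize(np.load(n+"4.npz")["frame"][y:y+130,x:x+110][:,:,::-1],(400,473),interpolation=cv2.INTER_CUBIC)
cv2.imwrite("pics/end.png",np.hstack([c("scene",295,165),c("side",125,215)]))
```

```text
16.12 0.998840096788202 [ 0.2 -0.6  0.4]
18.77 [0.613 0.155 0.34 ] [ 0.4 -0.6 -0.1]
```

View pics/end.png

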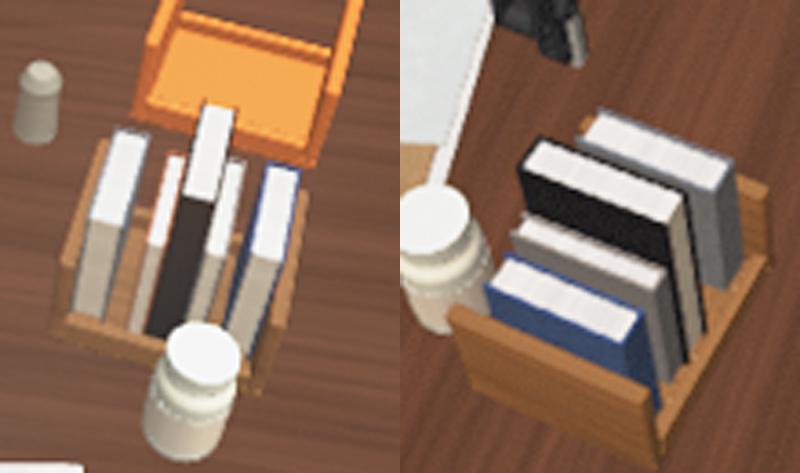

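The pictures show the tall black book upright on the floor between b and c, all four other books standing, the jar in place and the gripper clear.

```bash
python3 -c "
from bench import job; print(job.hand_in())"
```

```text
the job is handed in; nothing more can be done
None
```

The tall recipe book stands upright on the trough floor between books b and c, the other four books are standing, the gripper is clear, and the job was handed in after about 19 s of robot time; no verdict came back.

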